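Hold the green offcut bin open and ease it shut

TASK

The baker is bringing over the green dough trimmings: with your fingertips, press the front lever of the green bin all the way down so that its lid stands fully open, and keep it open for about three seconds. Then let the lever come up slowly under your fingers so that the lid closes completely without slamming, and take your hand away. Work the lever only: do not touch the lids, leave the other two bins shut, and do not move anything else on the bench.

Things in the scene. Friction and masses are not known exactly. Their poses are not given: they have to be found in the camera images.
- black_bin: black lever bin (a bystander, to stay shut): fixed steel box, 200 mm deep (x), 124 wide (y), 168 tall, black lid, black front plate and black press pad on a lever in front. Origin under the box's centre, on the bench; x points from the front (lever side, towards the robot) to the back (lid hinge), z up
- black_paddle (a point): centre of the top face of the black press pad, 32 mm (x) by 48 mm (y), 190 mm ahead of the box's centre (72 mm free between pad and wall). About 141 mm above the bench with the lid shut, 75 mm with the lever fully down; in between it moves nearly straight down (within 6 mm). Axes as the bin's while shut, turning with the lever; its face slopes 9 degrees towards the box when up, away when down
- black_lever (a joint): black lever, rad: 0 up (lid shut), 0.33 down on its stop (lid fully open). A rod yoke, 164 mm wide, along both side walls, pivoted 12 mm behind the box's centre, 100 mm above the bench; two push rods tie it to the lid, so both always move together. Takes 3 to 8 N on the pad; let go, the lid's weight throws it back up
- black_cover: the black lid, 212 mm (x) by 138 mm (y), 6 mm thick, level when shut, tipped up 1.12 rad (64 degrees) when fully open, always 3.4 times the lever's angle. Origin at the middle of its front edge, 172 mm above the bench when shut; hinged at the bin's back, 104 mm behind the box's centre. Undamped: if let go it falls and slams
- green_bin: green lever bin (the bin to work): fixed steel box, 200 mm deep (x), 124 wide (y), 168 tall, green lid, green front plate and green press pad on a lever in front. Origin under the box's centre, on the bench; x points from the front (lever side, towards the robot) to the back (lid hinge), z up
- green_paddle (a point): centre of the top face of the green press pad, 32 mm (x) by 48 mm (y), 190 mm ahead of the box's centre (72 mm free between pad and wall). About 141 mm above the bench with the lid shut, 75 mm with the lever fully down; in between it moves nearly straight down (within 6 mm). Axes as the bin's while shut, turning with the lever; its face slopes 9 degrees towards the box when up, away when down
- green_lever (a joint): green lever, rad: 0 up (lid shut), 0.33 down on its stop (lid fully open). A rod yoke, 164 mm wide, along both side walls, pivoted 12 mm behind the box's centre, 100 mm above the bench; two push rods tie it to the lid, so both always move together. Takes 3 to 8 N on the pad; let go, the lid's weight throws it back up
- green_cover: the green lid, 212 mm (x) by 138 mm (y), 6 mm thick, level when shut, tipped up 1.12 rad (64 degrees) when fully open, always 3.4 times the lever's angle. Origin at the middle of its front edge, 172 mm above the bench when shut; hinged at the bin's back, 104 mm behind the box's centre. Undamped: if let go it falls and slams
- white_bin: white lever bin (a bystander, to stay shut): fixed steel box, 200 mm deep (x), 124 wide (y), 168 tall, white lid, white front plate and white press pad on a lever in front. Origin under the box's centre, on the bench; x points from the front (lever side, towards the robot) to the back (lid hinge), z up
- white_paddle (a point): centre of the top face of the white press pad, 32 mm (x) by 48 mm (y), 190 mm ahead of the box's centre (72 mm free between pad and wall). About 141 mm above the bench with the lid shut, 75 mm with the lever fully down; in between it moves nearly straight down (within 6 mm). Axes as the bin's while shut, turning with the lever; its face slopes 9 degrees towards the box when up, away when down
- white_lever (a joint): white lever, rad: 0 up (lid shut), 0.33 down on its stop (lid fully open). A rod yoke, 164 mm wide, along both side walls, pivoted 12 mm behind the box's centre, 100 mm above the bench; two push rods tie it to the lid, so both always move together. Takes 3 to 8 N on the pad; let go, the lid's weight throws it back up
- white_cover: the white lid, 212 mm (x) by 138 mm (y), 6 mm thick, level when shut, tipped up 1.12 rad (64 degrees) when fully open, always 3.4 times the lever's angle. Origin at the middle of its front edge, 172 mm above the bench when shut; hinged at the bin's back, 104 mm behind the box's centre. Undamped: if let go it falls and slams
- dredger: loose aluminium flour dredger, 50 mm wide, 87 mm tall, standing upright; origin under its centre (bystander)
- cutter: loose steel ring cutter, 62 mm wide, 35 mm tall; origin under its centre (bystander)
- chopstick: loose bamboo chopstick, 250 mm long along its x, 7 mm thick, lying flat; origin under its middle (bystander)
- scraper: loose bench scraper lying flat, 115 mm (x) by 150 mm (y), 20 mm thick at its wooden handle; origin under its middle (bystander)
- knife: loose broad-bladed dough knife lying flat, 335 mm long along its x, 75 mm wide, 20 mm thick; origin under it, near the heel of the blade (bystander)
- jug: loose translucent measuring jug with a spout at its -x and a handle at its +x, 110 mm wide, 90 mm tall, standing upright; origin under its centre (bystander)

How it is judged:
On the way, in this order (a step that is already met when the one before it is completed fails the run):
1. the green lid is held fully open (above 1.04 of its 1.12 rad) by the robot on the lever for 2.5 s (angle between green_cover's own z axis and vertical above 1.04 rad and contact force between the fingers and green_bin above 0.5 N), for 2.5 s.
2. the green lid is shut again (angle between green_cover's own z axis and vertical below 0.03 rad), for 0.2 s.
At the end, for the whole second after the job is handed in: The green lid is shut (within 0.03 rad), its lever fully up (within 0.01 rad) and still, the other two lids are shut (within 0.03 rad), and every loose thing is within 15 mm of where it began (angle between each of black_cover, green_cover, white_cover's own z axis and vertical below 0.03 rad and value of joint green_lever below 0.01 rad and velocity of joint green_lever between -0.02 and 0.02 rad/s and distance of each of dredger, cutter, chopstick, scraper, knife, jug from where it was at the start of the episode below 0.015 m); the robot touches nothing.
It fails at once if the green lid slams or is let fall: the lever comes up faster than 0.44 rad/s (lid 1.5 rad/s) while the lid is less than 0.3 rad open, or faster than 0.9 rad/s (lid 3 rad/s) anywhere ((angle between green_cover's own z axis and vertical below 0.3 rad and velocity of joint green_lever below -0.44 rad/s) or velocity of joint green_lever below -0.9 rad/s).
It fails at once if the robot works the lid itself instead of the lever (contact force between any of the fingers, the arm and black_cover above 1 N or contact force between any of the fingers, the arm and green_cover above 1 N or contact force between any of the fingers, the arm and white_cover above 1 N).
It fails at once if another bin is opened (angle between any of black_cover, white_cover's own z axis and vertical above 0.08 rad).
It fails at once if a loose thing on the bench is moved more than 15 mm, lifted or knocked over (distance of any of dredger, cutter, chopstick, scraper, knife, jug from where it was at the start of the episode above 0.015 m).
It also fails if it takes over 45 s, if anything falls off the work surface, if the arm or the gripper's body presses on something with over 40 N, if the wrist force passes 120 N, or if a joint passes its speed limit or range.

ROBOT

A 6-joint arm with a two-finger parallel gripper is mounted at the origin on the work surface. World frame = base frame: x ahead of the robot, y to its left, z up, the work surface at z = 0. Lengths are in m, angles in rad, forces in N, time in s.
With the tool pointing down it reaches from about 0.375 to 0.9 m from the base axis. Payload 3.1 kg.
Tool frame: the origin (TCP) lies between the finger pads; the fingertips stand 11 mm ahead of it and the grasp point (between the pads) lies 8 mm behind it; z points along the fingers, y is the direction in which the jaws open and shut (so a half turn about z gives the same grasp; the last joint's range is limited). The gripper opens to 85 mm and grips with 20 to 120 N. Pads are 22 mm wide; open, the fingers measure 114 mm over their backs; the gripper's body (76 mm by 85 mm) begins 54 mm behind the grasp point. The pads swing forward as they close: fully open they stand 13 mm farther back than shut.
Start: joints at [-1.415, 0.527, 1.433, -0, 1.181, -0.178], TCP at [0.205, -0.59, 0.242] pointing down, gripper open.
Joint ranges: [-3.08, 3.08], [-0.75, 2.2], [0.22, 2.44], [-1.43, 4.57], [0, 2.65], [-2.85, 2.85]. Speed limits (rad/s): [2.79, 2.79, 3.14, 3.14, 3.14, 3.14].

INTERFACE

Orientations are given as a unit quaternion [x, y, z, w].
In Python, from station import manip gives the robot as it stands. The module is installed in compiled form; this text tells all that it offers.
- The arm moves only by the tool arm_command, never from a script. Its argument "rows" is a list of rows, each a list of 3 entries, a list of its own where there are three numbers: the shift along the world's x, y, z in mm, then the turn about the world's z in rad, then the closure, from -1 (fully open) to 1 (shut), so that 0 is half open. A call has 1 to 12 rows; each row shifts and turns the commanded pose from where the row before left it; what a row does not reach is not made up. A row lasts 1/8 s, in which the tool goes at most 62.5 mm and 10.7 degrees, less where a joint would pass 70% of its speed; a pose out of reach is approached as far as the arm can. A call with a gripper value outside its range is refused whole. The fingers move at their own pace and stop on an object; "squeeze" is the grip in N (left out, the last holds). Time passes only in rows, so rows that do not move let the fingers close. It gives the time, the measured TCP pose, the force and the opening at its end, in the units of the state.
- manip.sense(): the state, without advancing time (a new reading comes with each control period).
- manip.snapshot(name): name is "scene" or "top" or "wrist"; returns the picture (420x560x3 uint8, blue, green, red); there is no depth.
- manip.get_calibration(name): a dict with "fovy" (degrees; the focal length in pixels is half the picture's height over the tangent of half this angle, whatever the lens; pixels are square), "cx", "cy" (the principal point, pixels), "R" (3x3) and "t" (3): a world point X has camera coordinates R X + t. Camera axes: x right, y down, z forward; pixel columns grow to the right and rows downward; lengths in m; the calibration is good to about 2 mm. A picture is of the moment at which its call begins: read the wrist's pose just before it. get_calibration takes no time and is no camera call; for the wrist camera it gives the pose at the moment of the call.
- manip.sign_off(): hands the job in, once; it reports no verdict.
The state is a dict: "t": time; "q": joint angles; "qd": joint speeds; "tau": joint torques, N m; "tcp_pos": TCP position; "tool_rot": TCP orientation; "force": force on the tool from outside, world axes, zero at the start; "ft_torque": the same for the moment, N m; "finger_gap": opening from 0.0 (shut) to 1.0 (fully open).
Only numpy, scipy, OpenCV 4.12 (cv2) and the standard library are available. Lean on these libraries where they do the work, as an engineer would, in place of code of your own. Each camera call takes 0.05 s, during which the arm holds its last target.

## Working session

There is one attempt and no reset: what is moved stays moved. The work goes in short steps, Python scripts to look and compute and a tool call to move; the robot and the scene stay as the last step left them, time stands still between calls to the robot, and variables do not carry over. Pictures are saved under pics/ and viewed, and the job is handed in when it is done.

Besides the shell and the picture viewer there is one more tool, called after "Request:" by a JSON object that holds its "name" and its "arguments", one argument or row to a line. arm_command: Moves the arm, as the interface text tells. Its arguments: {"type":"object","properties":{"rows":{"type":"array","items":{"type":"array"}},"squeeze":{"type":"number"}},"required":["rows"]}

```bash
mkdir -p pics
python3 - <<'E'
from station import manip
import cv2
for n in ["scene","top","wrist"]:
    im=manip.snapshot(n); cv2.imwrite(f"pics/{n}0.png",im)
    c=manip.get_calibration(n); print(n,c)
print(manip.sense())
E
```

```text
scene {'fovy': 57.002812486878994, 'cx': 280.58206782708555, 'cy': 206.7054196279866, 'R': array([[-0.09466864,  0.99537101, -0.01656486],
       [ 0.70591111,  0.05538706, -0.70613155],
       [-0.7019454 , -0.07854183, -0.70788688]]), 't': array([-0.00559775, -0.28175118,  1.62859019])}
top {'fovy': 46.19780529267607, 'cx': 280.58700594374375, 'cy': 205.31855049648382, 'R': array([[-0.00893113, -0.99985138,  0.01474626],
       [-0.99563395,  0.00752126, -0.09304011],
       [ 0.09291537, -0.01551283, -0.99555316]]), 't': array([0.06080144, 0.5419887 , 1.4595677 ])}
wrist {'fovy': 64.33968115446443, 'cx': 280.92168488129056, 'cy': 210.13261666440337, 'R': array([[ 0.32767787, -0.94478725, -0.00206665],
       [-0.89445141, -0.31092303,  0.32137758],
       [-0.30427601, -0.1034598 , -0.94694888]]), 't': array([-0.62379658, -0.04159667,  0.38121645])}
{'t': 0.15, 'q': array([-1.41549347e+00,  5.28262457e-01,  1.43362530e+00,  1.85256056e-05,
        1.18141279e+00, -1.78519956e-01]), 'qd': array([-0.00010015, -0.0011577 , -0.0028249 ,  0.00165437,  0.00153789,
       -0.00047363]), 'tau': array([ 6.64079525e-04, -4.42744482e+01, -1.78275526e+01, -2.68971262e-04,
        5.61965266e-03,  2.16875827e-05]), 'tcp_pos': array([ 0.2047214 , -0.58994718,  0.24154686]), 'tool_rot': array([ 9.86102826e-01,  1.66133943e-01,  1.84786946e-05, -8.53789695e-04]), 'force': array([ 0.14568172, -0.75103168, -0.72916996]), 'ft_torque': array([-0.00033569, -0.04667582, -0.00909272]), 'finger_gap': 1.0012697718363586}
```

View pics/scene0.png

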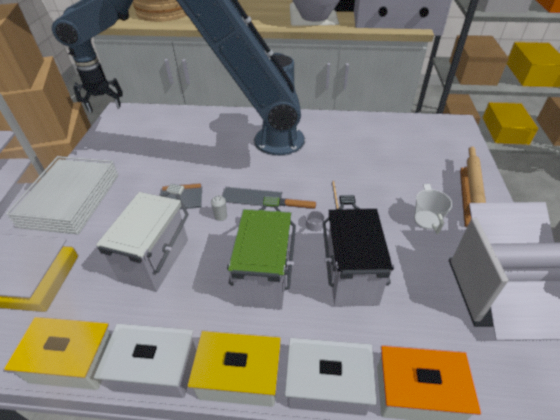

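View pics/top0.png

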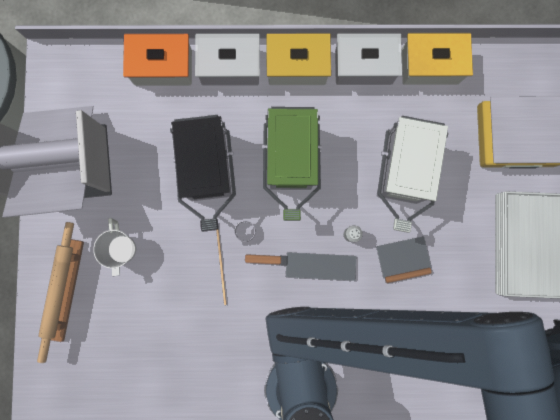

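```bash
python3 - <<'E'
import cv2
im=cv2.imread("pics/top0.png")
cv2.imwrite("pics/topc.png",cv2.resize(im[95:285,225:385],None,fx=3.1,fy=3.1,interpolation=cv2.INTER_CUBIC))
im=cv2.imread("pics/scene0.png")
cv2.imwrite("pics/scc.png",cv2.resize(im[175:315,200:350],None,fx=4,fy=4,interpolation=cv2.INTER_CUBIC))
E
cat > h.py <<'E'
import numpy as np
def ray(c,u,v,z,H=420):
    f=H/2/np.tan(np.radians(c['fovy'])/2)
    d=np.array([(u-c['cx'])/f,(v-c['cy'])/f,1]); R=np.array(c['R']);t=np.array(c['t'])
    o=-R.T@t; d=R.T@d
    return o+d*(z-o[2])/d[2]
def proj(c,X,H=420):
    f=H/2/np.tan(np.radians(c['fovy'])/2)
    p=np.array(c['R'])@X+np.array(c['t']); return f*p[0]/p[2]+c['cx'],f*p[1]/p[2]+c['cy']
E
```

```text
(no output)
```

View pics/topc.png

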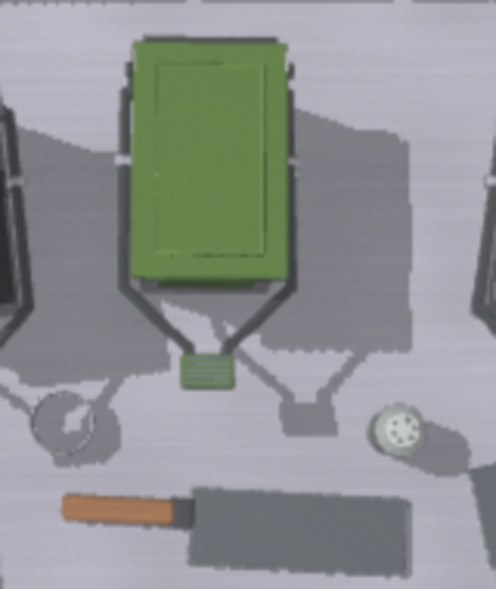

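View pics/scc.png

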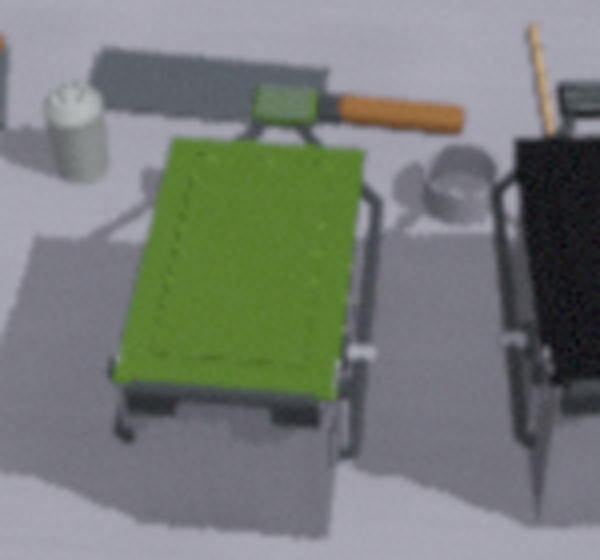

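Run:
```python
from h import *
from station import manip
c=manip.get_calibration("top"); s=manip.get_calibration("scene")
T=lambda x,y:(225+x/3.1,95+y/3.1)
print("pad",ray(c,*T(208,370),.141), "scene",ray(s,200+285/4,175+104/4,.141))
a=[ray(c,*T(*p),.175) for p in [(132,279),(287,278),(134,43),(286,43)]]
print(a)
print("dredger",ray(c,*T(398,430),.087),"ring",ray(c,*T(64,422),.035),"knife",[ray(c,*T(*p),.02) for p in[(64,508),(190,490),(410,498)]])
```

```text
pad [0.50621234 0.02643542 0.141     ] scene [0.51356723 0.02854829 0.141     ]
[array([0.58418358, 0.09352792, 0.175     ]), array([ 0.58412489, -0.04254272,  0.175     ]), array([0.79585389, 0.09037853, 0.175     ]), array([ 0.79523298, -0.0450142 ,  0.175     ])]
dredger [ 0.45300101 -0.15155766  0.087     ] ring [0.46515476 0.16118593 0.035     ] knife [array([0.3828387 , 0.16221592, 0.02      ]), array([0.39903209, 0.04044005, 0.02      ]), array([ 0.38940422, -0.17264199,  0.02      ])]
```

Request:
{"name": "arm_command", "arguments": {
  "rows": [
    [[0,0,30],0,1],
    [[18,38,20],0.175,1],
    [[18,38,10],0.175,1],
    [[18,38,0],0.175,1],
    [[18,38,0],0.175,1],
    [[18,38,0],0.175,1],
    [[18,38,0],0.175,1],
    [[18,38,0],0.175,1],
    [[18,38,0],0.175,1],
    [[18,38,0],0.175,1],
    [[18,38,0],0.175,1],
    [[18,38,0],0.175,1]
  ],
  "squeeze": 30
}}

```text
t: 1.65
tcp_pos: [0.4031, -0.1711, 0.3023]
tool_rot: [0.425, 0.905, 0.0, -0.0]
force: [0.3, -1.2, -0.2]
finger_gap: 0.001
```

Request:
{"name": "arm_command", "arguments": {
  "rows": [
    [[18,38,0],0.175,1],
    [[18,38,0],0.175,1],
    [[18,38,0],0.175,1],
    [[18,38,0],0.175,1],
    [[18,38,0],0.175,1],
    [[0,0,0],0,1],
    [[0,0,0],0,1]
  ]
}}

```text
t: 2.52
tcp_pos: [0.4923, 0.0173, 0.302]
tool_rot: [0.004, 1.0, -0.0, -0.001]
force: [-0.0, -0.0, -0.2]
finger_gap: -0.003
```

Run:
```python
from station import manip
import cv2
from h import *
s=manip.sense();print(s['t'],s['tcp_pos'],s['tool_rot'],s['force'],s['finger_gap'],s['q'])
c=manip.get_calibration("wrist")
im=manip.snapshot("wrist"); cv2.imwrite("pics/w1.png",im)
print(proj(c,np.array([.503,.027,.141])),proj(c,s['tcp_pos']-[0,0,.011]))
cv2.imwrite("pics/s1.png",manip.snapshot("scene"))
```

```text
2.525 [0.49229969 0.01733409 0.30200743] [ 4.18889870e-03  9.99991053e-01 -2.06140288e-04 -5.51443286e-04] [-0.02948427 -0.00226015 -0.22378602] -0.0028479811952027184 [-1.91725176e-01  2.75085919e-01  1.67924597e+00 -6.58248585e-04
  1.18826753e+00 -1.75389767e+00]
(np.float64(291.2827133802562), np.float64(204.25948213300825)) (np.float64(280.3328925056223), np.float64(277.0679840102863))
```

View pics/w1.png

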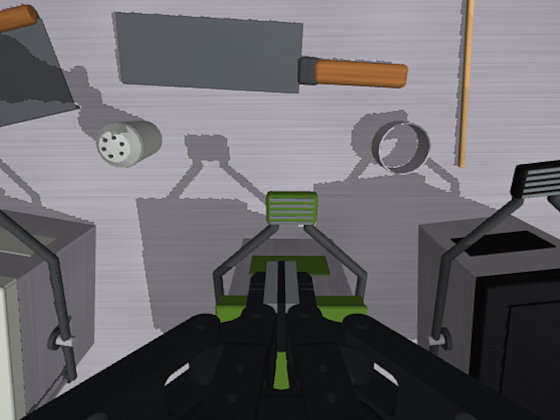

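View pics/s1.png

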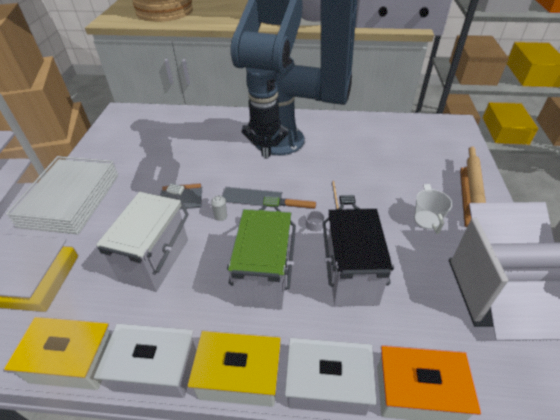

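Request:
{"name": "arm_command", "arguments": {
  "rows": [
    [[10,10,-30],0,1],
    [[0,0,-40],0,1],
    [[0,0,-40],0,1],
    [[0,0,-20],0,1],
    [[0,0,0],0,1]
  ]
}}

```text
t: 3.25
tcp_pos: [0.5015, 0.0266, 0.171]
tool_rot: [0.005, 1.0, 0.0, -0.002]
force: [-0.1, -0.1, 0.2]
finger_gap: 0.0
```

Run:
```python
from station import manip
import cv2
s=manip.sense();print(s['t'],s['tcp_pos'],s['force'])
cv2.imwrite("pics/w2.png",manip.snapshot("wrist"))
```

```text
3.25 [0.50146502 0.02659557 0.17101338] [-0.08611361 -0.11935048  0.2225719 ]
```

View pics/w2.png

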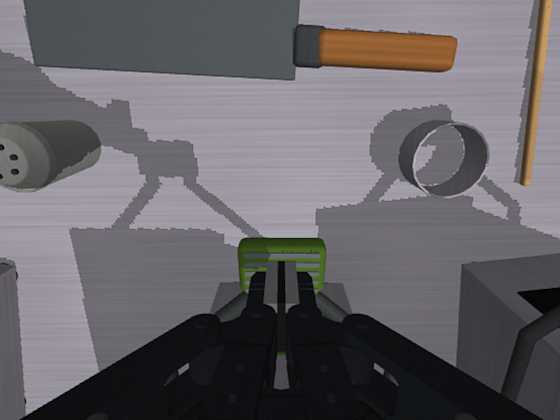

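Request:
{"name": "arm_command", "arguments": {
  "rows": [
    [[0,0,-10],0,1],
    [[0,0,-5],0,1],
    [[0,0,-4],0,1],
    [[0,0,-4],0,1],
    [[0,0,-4],0,1],
    [[0,0,0],0,1]
  ]
}}

```text
t: 4.05
tcp_pos: [0.5024, 0.0276, 0.145]
tool_rot: [0.004, 1.0, 0.0, -0.001]
force: [-2.2, 0.1, 2.8]
finger_gap: -0.003
```

Run:
```python
from station import manip
import cv2
s=manip.sense();print(s['t'],s['tcp_pos'],s['force'])
cv2.imwrite("pics/w3.png",manip.snapshot("wrist"))
cv2.imwrite("pics/s3.png",cv2.resize(manip.snapshot("scene")[130:330,150:420],None,fx=2.9,fy=2.9))
```

```text
4.05 [0.50237756 0.0276378  0.14503465] [-2.19235974  0.08307893  2.80063543]
```

View pics/w3.png

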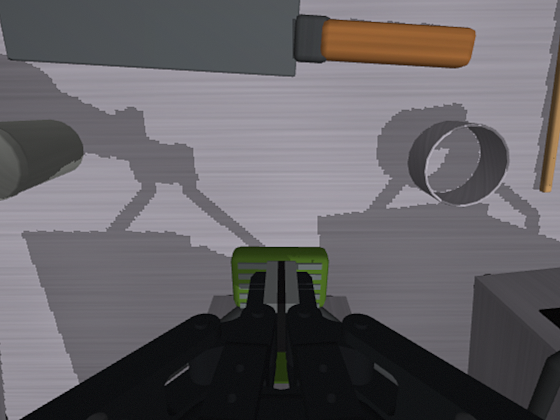

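View pics/s3.png

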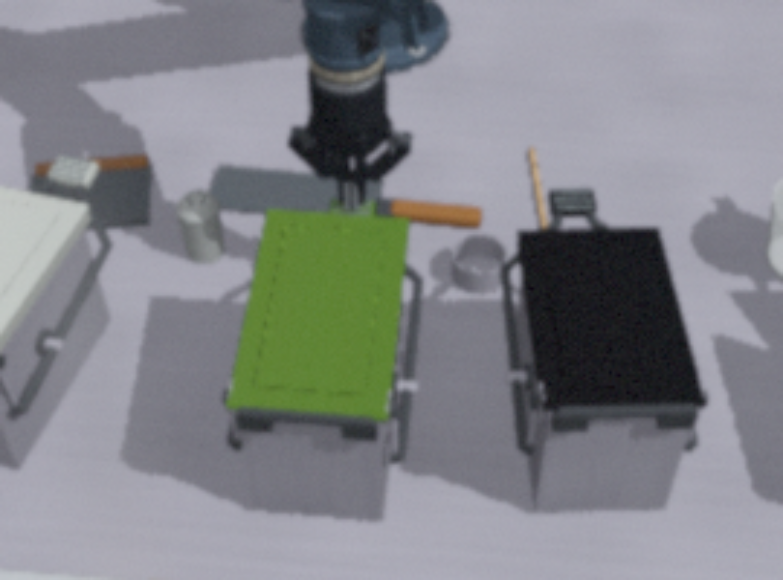

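Request:
{"name": "arm_command", "arguments": {
  "rows": [
    [[0,0,-6],0,1],
    [[0,0,-7],0,1],
    [[0,0,-7],0,1],
    [[0,0,-7],0,1],
    [[0,0,-7],0,1],
    [[0,0,-7],0,1],
    [[0,0,-6],0,1],
    [[0,0,-4],0,1],
    [[0,0,-2],0,1],
    [[0,0,0],0,1]
  ]
}}

```text
t: 5.4
tcp_pos: [0.5034, 0.0274, 0.0923]
tool_rot: [0.004, 1.0, -0.0, 0.001]
force: [-0.3, 0.0, 1.1]
finger_gap: 0.002
```

Request:
{"name": "arm_command", "arguments": {
  "rows": [
    [[0,0,-2],0,1],
    [[0,0,-2],0,1],
    [[0,0,0],0,1]
  ]
}}

```text
t: 5.78
tcp_pos: [0.503, 0.0274, 0.0883]
tool_rot: [0.004, 1.0, -0.0, 0.0]
force: [0.2, 0.2, 0.5]
finger_gap: -0.0
```

Run:
```python
from station import manip
import cv2
s=manip.sense();print(s['t'],s['tcp_pos'],s['force'])
cv2.imwrite("pics/w4.png",manip.snapshot("wrist"))
cv2.imwrite("pics/s4.png",cv2.resize(manip.snapshot("scene")[130:330,150:420],None,fx=2.9,fy=2.9))
```

```text
5.775 [0.5030487  0.02740183 0.08827571] [0.16197005 0.24763767 0.50697666]
```

View pics/w4.png

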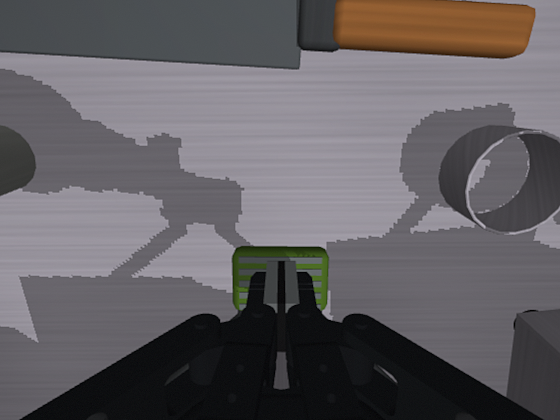

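View pics/s4.png

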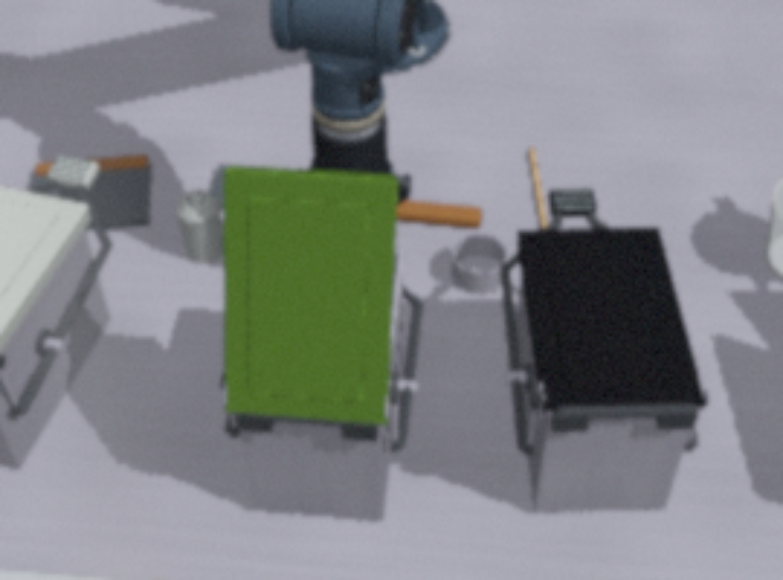

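Request:
{"name": "arm_command", "arguments": {
  "rows": [
    [[0,0,-2],0,1],
    [[0,0,-1],0,1],
    [[0,0,0],0,1]
  ]
}}

```text
t: 6.25
tcp_pos: [0.5032, 0.0274, 0.0861]
tool_rot: [0.004, 1.0, -0.0, 0.001]
force: [-0.5, -0.3, 7.3]
finger_gap: -0.0
```

Request:
{"name": "arm_command", "arguments": {
  "rows": [
    [[0,0,-1],0,1],
    [[0,0,-1],0,1],
    [[0,0,0],0,1]
  ]
}}

```text
t: 6.62
tcp_pos: [0.5033, 0.0274, 0.0857]
tool_rot: [0.004, 1.0, -0.0, 0.001]
force: [-3.6, 1.3, 21.8]
finger_gap: 0.003
```

Request:
{"name": "arm_command", "arguments": {
  "rows": [
    [[0,0,0],0,1],
    [[0,0,0],0,1],
    [[0,0,0],0,1],
    [[0,0,0],0,1],
    [[0,0,0],0,1],
    [[0,0,0],0,1],
    [[0,0,0],0,1],
    [[0,0,0],0,1],
    [[0,0,0],0,1],
    [[0,0,0],0,1],
    [[0,0,0],0,1],
    [[0,0,0],0,1]
  ]
}}

```text
t: 8.12
tcp_pos: [0.5033, 0.0274, 0.0857]
tool_rot: [0.004, 1.0, -0.0, 0.001]
force: [-3.9, -0.5, 21.4]
finger_gap: 0.002
```

Run:
```python
from station import manip
import cv2
from h import *
c=manip.get_calibration("scene")
im=manip.snapshot("scene")
# lid front edge predicted for several angles
for th in [.9,1.0,1.12]:
    for y in (.0935,-.0425):
        print(th,[round(float(v),1) for v in proj(c,np.array([.796-.212*np.cos(th)-.003*np.sin(th),y,.172+.212*np.sin(th)+.003*np.cos(th)]))])
cv2.imwrite("pics/s5.png",cv2.resize(im[160:310,200:320],None,fx=4,fy=4,interpolation=cv2.INTER_CUBIC))
print(manip.sense()['force'])
```

```text
0.9 [288.7, 185.9]
0.9 [232.1, 183.0]
1.0 [288.1, 186.9]
1.0 [230.2, 183.9]
1.12 [287.3, 189.4]
1.12 [227.8, 186.3]
[-3.43888806  0.35417993 21.46683606]
```

View pics/s5.png

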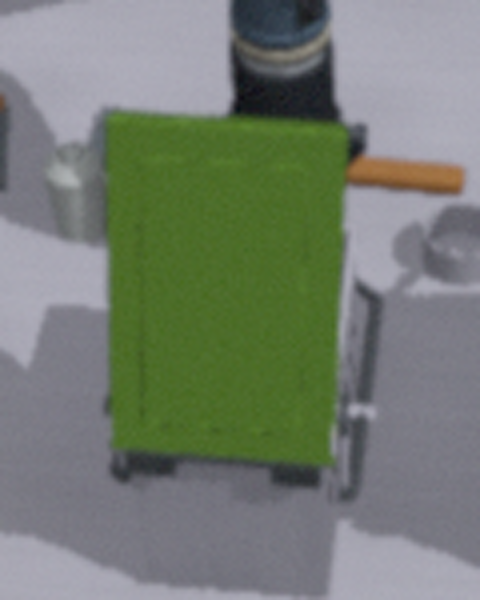

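Request:
{"name": "arm_command", "arguments": {
  "rows": [
    [[0,0,0],0,1],
    [[0,0,0],0,1],
    [[0,0,0],0,1],
    [[0,0,0],0,1],
    [[0,0,0],0,1],
    [[0,0,0],0,1],
    [[0,0,0],0,1],
    [[0,0,0],0,1],
    [[0,0,0],0,1],
    [[0,0,0],0,1],
    [[0,0,0],0,1],
    [[0,0,0],0,1]
  ]
}}

```text
t: 9.68
tcp_pos: [0.5033, 0.0274, 0.0857]
tool_rot: [0.004, 1.0, -0.0, 0.001]
force: [-4.1, -0.4, 21.8]
finger_gap: 0.003
```

Request:
{"name": "arm_command", "arguments": {
  "rows": [
    [[0,0,1],0,1],
    [[0,0,1],0,1],
    [[0,0,2],0,1],
    [[0,0,2],0,1],
    [[0,0,3],0,1],
    [[0,0,3],0,1],
    [[0,0,3],0,1],
    [[0,0,3],0,1],
    [[0,0,3],0,1],
    [[0,0,3],0,1],
    [[0,0,3],0,1],
    [[0,0,3],0,1]
  ]
}}

```text
t: 11.18
tcp_pos: [0.5027, 0.0276, 0.1136]
tool_rot: [0.004, 1.0, 0.0, -0.0]
force: [-2.6, 0.1, 1.4]
finger_gap: -0.001
```

Request:
{"name": "arm_command", "arguments": {
  "rows": [
    [[0,0,3],0,1],
    [[0,0,3],0,1],
    [[0,0,3],0,1],
    [[0,0,3],0,1],
    [[0,0,3],0,1],
    [[0,0,2],0,1],
    [[0,0,2],0,1],
    [[0,0,2],0,1],
    [[0,0,2],0,1],
    [[0,0,2],0,1],
    [[0,0,2],0,1],
    [[0,0,2],0,1]
  ]
}}

```text
t: 12.68
tcp_pos: [0.5031, 0.0272, 0.1425]
tool_rot: [0.004, 1.0, -0.0, 0.0]
force: [2.3, -0.2, 1.7]
finger_gap: -0.001
```

Request:
{"name": "arm_command", "arguments": {
  "rows": [
    [[0,0,2],0,1],
    [[0,0,1],0,1],
    [[0,0,1],0,1],
    [[0,0,1],0,1],
    [[0,0,1],0,1],
    [[0,0,1],0,1],
    [[0,0,1],0,1],
    [[0,0,1],0,1],
    [[0,0,1],0,1],
    [[0,0,1],0,1],
    [[0,0,1],0,1],
    [[0,0,1],0,1]
  ]
}}

```text
t: 14.18
tcp_pos: [0.5012, 0.0278, 0.1549]
tool_rot: [0.004, 1.0, 0.0, -0.002]
force: [-0.9, -0.6, -0.2]
finger_gap: -0.001
```

Request:
{"name": "arm_command", "arguments": {
  "rows": [
    [[0,0,1],0,1],
    [[0,0,1],0,1],
    [[0,0,2],0,1],
    [[0,0,3],0,1],
    [[0,0,10],0,1],
    [[0,0,20],0,1],
    [[0,0,30],0,1],
    [[-10,0,40],0,1],
    [[-20,0,40],0,1],
    [[0,0,0],0,1],
    [[0,0,0],0,1]
  ]
}}

```text
t: 15.55
tcp_pos: [0.4726, 0.0275, 0.3024]
tool_rot: [0.004, 1.0, -0.0, 0.0]
force: [0.2, 0.1, -0.2]
finger_gap: -0.001
```

Run:
```python
from station import manip
import cv2
s=manip.sense();print(s['t'],s['tcp_pos'],s['force'],abs(s['qd']).max())
cv2.imwrite("pics/w6.png",manip.snapshot("wrist"))
cv2.imwrite("pics/s6.png",manip.snapshot("scene"))
t=manip.snapshot("top");cv2.imwrite("pics/t6.png",t)
```

```text
15.55 [0.47263557 0.02754474 0.30237591] [ 0.17687632  0.13188114 -0.19706147] 0.032145857785407586
```

View pics/s6.png

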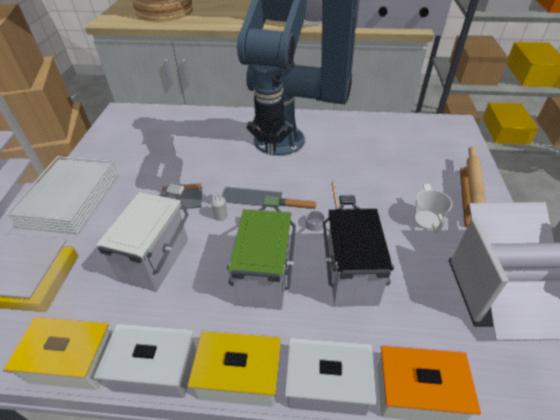

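View pics/w6.png

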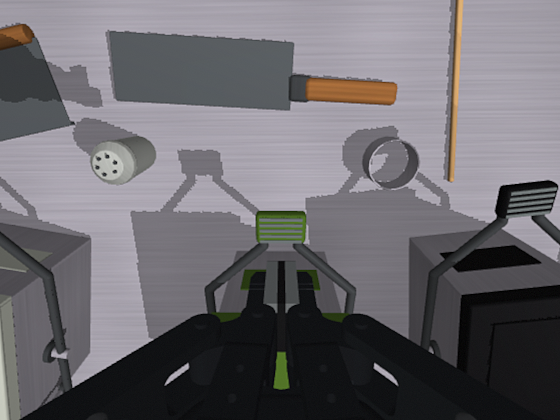

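Scene picture: all three lids are shut, the green pad is up again at (271,201), and the loose things look unmoved. Next I'll check the difference from the first scene picture and hand in.

Run:
```python
import cv2,numpy as np
a=cv2.imread("pics/s1.png");b=cv2.imread("pics/s6.png")
d=cv2.absdiff(a,b).max(2); print("changed px below row 165:",int((d[165:]>40).sum()), "max",d[165:].max())
ys,xs=np.where(d[165:]>40); print(list(zip(xs,ys+165))[:20])
from station import manip
manip.sign_off()
```

```text
changed px below row 165: 206 max 50
[(np.int64(139), np.int64(165)), (np.int64(161), np.int64(165)), (np.int64(162), np.int64(165)), (np.int64(163), np.int64(165)), (np.int64(181), np.int64(165)), (np.int64(161), np.int64(166)), (np.int64(162), np.int64(166)), (np.int64(157), np.int64(167)), (np.int64(162), np.int64(167)), (np.int64(138), np.int64(168)), (np.int64(157), np.int64(168)), (np.int64(162), np.int64(168)), (np.int64(180), np.int64(168)), (np.int64(138), np.int64(169)), (np.int64(180), np.int64(169)), (np.int64(137), np.int64(170)), (np.int64(138), np.int64(170)), (np.int64(156), np.int64(170)), (np.int64(161), np.int64(170)), (np.int64(180), np.int64(170))]
the job is handed in; nothing more can be done
```

I pressed the green bin's lever down to its stop with the closed fingertips, held it for about three seconds, then let it up slowly. I took the hand away and handed the job in at about 16 s; no verdict was reported.

- **Held open:** the fingertips pressed with about 21 N from t = 6.6 to 9.7 s. The lid's corners in the scene picture were within 2 px of where a fully open lid (1.12 rad) should be.
- **Closing:** I raised the fingers at no more than 24 mm/s (about 0.12 rad/s at the lever), and about 8 mm/s at the end. The lever's own speed was not measured. At a few moments the vertical contact force read only 1–2 N.
- **After retreating to z = 0.30 m:** the force reading was near zero. The pictures showed all three lids shut, the green pad up, and the loose things where they had been.
- **Last check:** comparing pictures from before and after gave 206 faintly changed pixels (maximum difference 50). Those I printed lie at columns 137–181, rows 165–170. I took this to be the arm's shadow having moved, but I did not check the rest.

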